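Cap the sample jars from the stack

ROBOT

A 6-joint arm with a two-finger parallel gripper is mounted at the origin on the work surface. World frame = base frame: x ahead of the robot, y to its left, z up, the work surface at z = 0. Lengths are in m, angles in degrees, forces in N, time in s.
With the tool pointing down it reaches from about 0.25 to 0.725 m from the base axis. Payload 9.7 kg.
Tool frame: the origin (TCP) lies midway between the tips of the shut fingers; the grasp point (between the pads) lies 19 mm behind it; z points along the fingers, y is the line along which they close (so a half turn about z gives the same grasp; the last joint's range is limited). The gripper opens to 85 mm and grips with 20 to 120 N. Pads are 22 mm wide; open, the fingers measure 114 mm over their backs; the gripper's body (76 mm by 85 mm) begins 54 mm behind the grasp point. The pads swing forward as they close: fully open they stand 13 mm farther back than shut.
Start: joints at [74.37, 4.979, 10.078, 95.1, 0, 90], TCP at [0.148, 0.53, 0.202] pointing down, gripper open.
Joint ranges: [-179.16, 179.16], [-48.56, 103.87], [-65.8, 70.77], [-126.05, 130.52], [-82.76, 87.17], [-180, 180]. Speed limits (degrees/s): [127.2, 127.2, 147.25, 180, 180, 180].

INTERFACE

Orientations are given as [roll, pitch, yaw] about the fixed x, y, z axes, in that order (R = Rz(yaw) Ry(pitch) Rx(roll)).
In Python, from workcell import * gives the robot as it stands.
- The arm moves only by the tool servo_tool, never from a script. Its argument "moves" is a list of rows, each a list of 4 numbers: the shift along the world's x, y, z in cm, then the turn about the world's z in rad. A call has 1 to 20 rows; each row is the pose to reach, as a shift and turn from the pose commanded when the call began; what a row does not reach only later rows make up. A row lasts 1/12 s, in which the tool goes at most 41.7 mm and 7.16 degrees, less where a joint would pass 70% of its speed; a pose out of reach is approached as far as the arm can. A call with a gripper value outside its range is refused whole. "claw" is the closure, from 0 (fully open) to 1 (shut), set as the call begins (left out, the last holds). The fingers move at their own pace and stop on an object; "force" is the grip in N (left out, the last holds). Time passes only in rows, so rows that repeat a pose let the fingers close. It gives the time, the measured TCP pose, the force, the opening and the grip force at its end, in the units of the state.
- get_obs(): the state, without advancing time (a new reading comes with each control period).
- camera(name): name is "side" or "top" or "wrist"; returns the picture (480x640x3 uint8, red, green, blue); there is no depth.
- get_calibration(name): a dict with "fx", "fy", "cx", "cy" (pixels), "rvec" (rotation vector, rad) and "tvec" (3), from world to camera coordinates, as OpenCV has them; the wrist camera has in their place "tool_from_camera" (4x4, takes a point from camera to tool coordinates, whose origin is the TCP and whose axes are the flange's). Camera axes: x right, y down, z forward; pixel columns grow to the right and rows downward; lengths in m; the calibration is good to about 2 mm. A picture is of the moment at which its call begins: read the wrist's pose just before it. get_calibration takes no time and is no camera call.
- job_done(): hands the job in; it is judged then, once.
The state is a dict: "time": time; "q": joint angles; "qd": joint speeds; "joint_efforts": joint torques, N m; "ee_pos": TCP position; "tcp_rot": TCP orientation; "wrist_force": force on the tool from outside, world axes, zero at the start; "torque": the same for the moment, N m; "opening": finger opening in m; "grasp_force": force on a finger pad.
Only numpy, scipy, OpenCV 4.12 (cv2) and the standard library are available. Lean on these libraries where they do the work, as an engineer would, in place of code of your own. Each camera call takes 0.05 s, during which the arm holds its last target. There are 200 camera calls.

TASK

The four white caps are piled in one stack; take the stack apart and put each cap on its own open brown jar, square caps on the square jars and round ones on the round, larger on larger and smaller on smaller, the hollow side down over the neck until the rim sits flat on the jar's shoulder. Leave the jars standing where they are, and do not shift the beaker or the roll of tape.

Things in the scene. Friction and masses are not known exactly. Their poses are not given: they have to be found in the camera images.
- cap_square_large: large square white plastic slip-over cap with a grey top inside a 2 mm white edge, 68 x 68 mm, 16 mm high, hollow below (63 x 63 mm inside, 12 mm deep, open end down); bottom of the stack, standing on the bench. Loose, about 50 g. Origin: centre of its underside (lower rim); z up; x and y square to its sides.
- cap_round_large: large round white plastic slip-over cap with a grey top inside a 2 mm white edge, diameter 60 mm, 16 mm high, hollow below (diameter 55 mm inside, 12 mm deep, open end down); second from the bottom. Loose, about 40 g. Origin: centre of its underside (lower rim); z up.
- cap_square_small: small square white plastic slip-over cap with a grey top inside a 2 mm white edge, 48 x 48 mm, 16 mm high, hollow below (43 x 43 mm inside, 12 mm deep, open end down); third from the bottom. Loose, about 30 g. Origin: centre of its underside (lower rim); z up; x and y square to its sides.
- cap_round_small: small round white plastic slip-over cap with a grey top inside a 2 mm white edge, diameter 38 mm, 16 mm high, hollow below (diameter 33 mm inside, 12 mm deep, open end down); top of the stack. Loose, about 20 g. Origin: centre of its underside (lower rim); z up.
- jar_square_large: brown square sample jar (large), body 84 x 84 mm, flat shoulder 50 mm above the bench, square neck 47 x 47 mm in the middle, 10 mm high, dark mouth. Loose, 0.25 to 0.75 kg. Origin: centre of its underside; z up; x and y square to its sides and neck. Its cap (large, square) has 8 mm to spare all round the neck and rests with its rim on the shoulder.
- jar_round_large: brown round sample jar (large), body diameter 76 mm, flat shoulder 62 mm above the bench, round neck diameter 39 mm in the middle, 10 mm high, dark mouth. Loose, 0.25 to 0.75 kg. Origin: centre of its underside; z up. Its cap (large, round) has 8 mm to spare all round the neck and rests with its rim on the shoulder.
- jar_square_small: brown square sample jar (small), body 64 x 64 mm, flat shoulder 56 mm above the bench, square neck 27 x 27 mm in the middle, 10 mm high, dark mouth. Loose, 0.25 to 0.75 kg. Origin: centre of its underside; z up; x and y square to its sides and neck. Its cap (small, square) has 8 mm to spare all round the neck and rests with its rim on the shoulder.
- jar_round_small: brown round sample jar (small), body diameter 56 mm, flat shoulder 70 mm above the bench, round neck diameter 17 mm in the middle, 10 mm high, dark mouth. Loose, 0.25 to 0.75 kg. Origin: centre of its underside; z up. Its cap (small, round) has 8 mm to spare all round the neck and rests with its rim on the shoulder.
- beaker: bystander: empty translucent white plastic beaker, rim diameter 80 mm, 95 mm high. Loose. Origin: centre of its underside.
- tape_roll: bystander: cream roll of tape lying flat, outer diameter 90 mm, hole 64 mm, 25 mm high. Loose. Origin: centre of its underside.
There are look-alikes about, which are no part of the job. What is shaped like the jar_square_large but pink is not meant. What is shaped like the jar_square_small but yellow is not meant.

How it is judged:
By the outcome, as a careful person would: the job done as asked, in the order asked, and still so for the second after the job is handed in, with the robot touching nothing.
It also fails if it takes over 115 s, if anything falls off the work surface, if the arm or the gripper's body presses on something with over 40 N, if the wrist force passes 120 N, or if a joint passes its speed limit or range.

## Working session

There is one attempt and no reset: what is moved stays moved. The work goes in short steps, Python scripts to look and compute and a tool call to move; the robot and the scene stay as the last step left them, time stands still between calls to the robot, and variables do not carry over. Pictures are saved under pics/ and viewed, at most 14 in all, crops included, and the job is handed in when it is done.

Besides the shell and the picture viewer there is one more tool, called in YAML: its name, and indented under it one key for each argument. servo_tool: Moves the arm, as the interface text tells. Its arguments: {"type":"object","properties":{"moves":{"type":"array","items":{"type":"array","items":{"type":"number"}}},"claw":{"type":"number"},"force":{"type":"number"}},"required":["moves"]}

```bash
ls; mkdir -p pics
python3 - <<'E'
from workcell import *
import cv2
for n in("top","side"):
    im=camera(n); cv2.imwrite(f"pics/{n}0.png",im[:,:,::-1]); print(n,get_calibration(n))
print(get_calibration("wrist"))
print(get_obs())
E
```

```text
pics
top {'fx': 623.8338147479078, 'fy': 623.8338147479078, 'cx': 324.0256282043822, 'cy': 235.83162369883766, 'rvec': array([ 2.17899903, -2.17405131,  0.05430232]), 'tvec': array([0.04098071, 0.48666294, 1.43253904])}
side {'fx': 438.21078860233126, 'fy': 438.21078860233126, 'cx': 326.57114202351846, 'cy': 235.83604667266468, 'rvec': array([ 2.24104473e+00, -1.79378025e-03,  1.60743419e-02]), 'tvec': array([-0.45857469,  0.05429293,  1.02057579])}
{'fx': 394.9779587588617, 'fy': 394.9779587588617, 'cx': 319.84019283660814, 'cy': 239.7488321916696, 'tool_from_camera': array([[ 4.12708420e-04, -9.61924937e-01, -2.73313457e-01,
         6.98104111e-02],
       [ 9.99999859e-01,  3.06053480e-04,  4.32865213e-04,
         7.66844376e-04],
       [-3.32735308e-04, -2.73313597e-01,  9.61924928e-01,
        -1.71090597e-01],
       [ 0.00000000e+00,  0.00000000e+00,  0.00000000e+00,
         1.00000000e+00]])}
{'time': 0.1, 'q': array([7.43692405e+01, 5.00675210e+00, 1.00407413e+01, 9.50999064e+01,
       9.24826739e-05, 9.00001832e+01]), 'qd': array([ 0.03304855, -0.05128009,  0.03963215, -0.01030204,  0.02232688,
        0.08888254]), 'joint_efforts': array([-5.04141954e-04, -5.21561909e+01,  4.65652943e+01,  1.61801360e-02,
       -3.98017448e-05,  7.19822538e-06]), 'ee_pos': array([0.14812703, 0.52943576, 0.20138112]), 'tcp_rot': array([-1.79934083e+02, -9.22718168e-05,  1.64369057e+02]), 'wrist_force': array([-0.67020655,  0.46549509,  0.00220832]), 'torque': array([-0.00087187, -0.02453525,  0.01154767]), 'grasp_force': 0.0, 'opening': 0.0857185156717209}
```

View pics/top0.png

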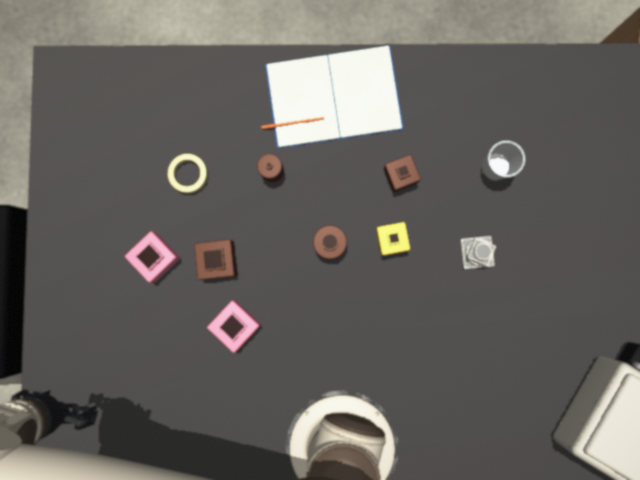

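View pics/side0.png

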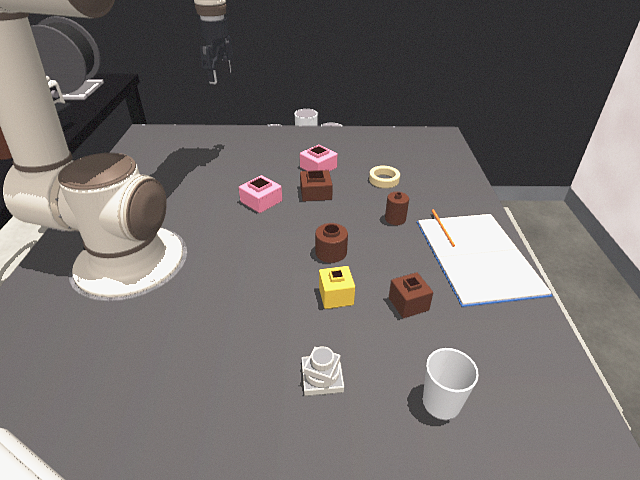

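The top view shows the brown jars at about (215,260) large square, (330,242) large round, (402,172) small square and (270,167) small round. The stack is at (480,252), the beaker at (505,160) and the tape at (187,173). In the side view the jars sit at (316,185), (332,242), (411,294) and (397,208), and the stack at (322,370).

```bash
cat > h.py <<'E'
from workcell import *
import numpy as np, cv2
from scipy.spatial.transform import Rotation as Ro
def extr(n,obs=None):
    c=get_calibration(n); K=(c['fx'],c['fy'],c['cx'],c['cy'])
    if n!='wrist':
        R=cv2.Rodrigues(c['rvec'])[0]; return K,R.T,-R.T@c['tvec']
    T=np.eye(4); T[:3,:3]=Ro.from_euler('xyz',obs['tcp_rot'],degrees=True).as_matrix(); T[:3,3]=obs['ee_pos']
    T=T@c['tool_from_camera']; return K,T[:3,:3],T[:3,3]
def ray(E,uv):
    K,R,o=E; d=R@np.array([(uv[0]-K[2])/K[0],(uv[1]-K[3])/K[1],1]); return o,d/np.linalg.norm(d)
def plane(E,uv,z):
    o,d=ray(E,uv); return o+d*(z-o[2])/d[2]
def tri(rs):
    A=0;b=0
    for o,d in rs:
        P=np.eye(3)-np.outer(d,d); A=A+P; b=b+P@o
    p=np.linalg.solve(A,b); return p,max(np.linalg.norm(np.cross(p-o,d)) for o,d in rs)
def blobs(mask,amin):
    cs,_=cv2.findContours(mask.astype(np.uint8),cv2.RETR_EXTERNAL,cv2.CHAIN_APPROX_NONE)
    return [c for c in cs if cv2.contourArea(c)>amin]
def hsv(im): return cv2.cvtColor(im,cv2.COLOR_RGB2HSV).astype(int)
def brown(im):
    h=hsv(im); return ((h[...,0]<12)|(h[...,0]>170))&(h[...,1]>90)&(h[...,2]>25)&(h[...,2]<150)
E
python3 - <<'E'
from h import *
for n in("top","side"):
    im=cv2.imread(f"pics/{n}0.png")[:,:,::-1].copy(); E=extr(n); m=brown(im)
    print(n)
    for c in blobs(m,60):
        (u,v),r=cv2.minEnclosingCircle(c); x,y,w,h=cv2.boundingRect(c)
        print('brown',(x,y,w,h),plane(E,(u,v),.06).round(3))
    h=hsv(im); x0,y0,x1,y1=(455,230,505,275) if n=='top' else (295,340,350,400)
    mm=(im.min(2)>110)
    for c in blobs(mm,60): 
        x,y,w,hh=cv2.boundingRect(c)
        if x0<=x<x1 and y0<=y<y1: print('white',(x,y,w,hh))
E=extr('top'); S=extr('side')
print('stack top',tri([ray(E,(483,251)),ray(S,(321,356))]))
for a,b in (((215,260),(316,178)),((330,242),(332,230)),((402,171),(412,284)),((270,167),(398,196))): print(tri([ray(E,a),ray(S,b)]))
E
```

```text
top
brown (195, 240, 41, 40) [0.43  0.288 0.06 ]
brown (151, 233, 28, 49) [0.435 0.426 0.06 ]
brown (314, 226, 32, 34) [0.469 0.029 0.06 ]
brown (385, 155, 35, 37) [ 0.627 -0.135  0.06 ]
brown (258, 154, 25, 28) [0.639 0.164 0.06 ]
white (460, 235, 37, 35)
side
brown (389, 273, 44, 45) [ 0.62  -0.169  0.06 ]
brown (316, 223, 32, 40) [ 0.468 -0.008  0.06 ]
brown (385, 192, 24, 33) [0.633 0.129 0.06 ]
brown (250, 178, 17, 10) [0.275 0.247 0.06 ]
brown (300, 170, 32, 31) [0.43  0.231 0.06 ]
brown (0, 127, 12, 33) [-0.53   0.466  0.06 ]
stack top (array([ 0.44816563, -0.31469297,  0.06210825]), np.float64(0.0018352287211706889))
(array([0.42973562, 0.28959792, 0.04800139]), np.float64(0.0008496755146103806))
(array([0.46990289, 0.02767566, 0.06699889]), np.float64(0.000634761896016922))
(array([ 0.63102211, -0.13542195,  0.05568923]), np.float64(0.0008921233233404217))
(array([0.63922817, 0.16336211, 0.07216011]), np.float64(0.0009187724106407933))
```

servo_tool:
  moves:
    - [35.2,-28,5,0]
    - [35.2,-28,5,0]
    - [35.2,-28,5,0]
    - [35.2,-28,5,0]
    - [35.2,-28,5,0]
    - [35.2,-28,5,0]
    - [35.2,-28,5,0]
    - [35.2,-28,5,0]
    - [35.2,-28,5,0]
    - [35.2,-28,5,0]
    - [35.2,-28,5,0]
    - [35.2,-28,5,0]
    - [35.2,-28,5,0]
    - [35.2,-28,5,0]
    - [35.2,-28,5,0]

```text
time: 1.35
ee_pos: [0.4994, 0.2503, 0.2518]
tcp_rot: [-180.0, -0.0, 164.4]
wrist_force: [0.4, 0.3, 0.1]
opening: 0.0855
grasp_force: 0.0
```

```bash
cat > snap.py <<'E'
import sys,pickle
from h import *
o=get_obs(); im=camera('wrist'); n=sys.argv[1]
cv2.imwrite(f'pics/{n}.png',im[:,:,::-1]); pickle.dump(o,open(f'pics/{n}.pkl','wb'))
print(o['time'],o['ee_pos'].round(4),o['tcp_rot'].round(2),o['q'].round(1))
E
python3 snap.py w1
```

```text
1.35 [0.4994 0.2503 0.2518] [-1.7999e+02 -3.0000e-02  1.6443e+02] [ 26.6   7.7  18.7 101.    0.   42.2]
```

servo_tool:
  moves:
    - [3,-23,0,0]
    - [3,-23,0,0]
    - [3,-23,0,0]
    - [3,-23,0,0]
    - [3,-23,0,0]
    - [3,-23,0,0]
    - [3,-23,0,0]
    - [3,-23,0,0]
    - [3,-23,0,0]
    - [3,-23,0,0]

```text
time: 2.23
ee_pos: [0.53, 0.0211, 0.2521]
tcp_rot: [180.0, 0.0, 164.5]
wrist_force: [-0.1, -0.3, -0.5]
opening: 0.0856
grasp_force: 0.0
```

```bash
python3 snap.py w2
```

```text
2.2333 [0.53   0.0211 0.2521] [1.7999e+02 1.0000e-02 1.6449e+02] [  2.3   3.7  14.4 100.7   0.   17.8]
```

servo_tool:
  moves:
    - [-8,-28,-2,0]
    - [-8,-28,-2,0]
    - [-8,-28,-2,0]
    - [-8,-28,-2,0]
    - [-8,-28,-2,0]
    - [-8,-28,-2,0]
    - [-8,-28,-2,0]
    - [-8,-28,-2,0]
    - [-8,-28,-2,0]
    - [-8,-28,-2,0]
    - [-8,-28,-2,0]

```text
time: 3.2
ee_pos: [0.4508, -0.259, 0.2322]
tcp_rot: [180.0, 0.0, 164.5]
wrist_force: [0.4, 0.3, -0.9]
opening: 0.0857
grasp_force: 0.0
```

```bash
python3 snap.py w3
```

```text
3.2 [ 0.4508 -0.259   0.2322] [1.7999e+02 1.0000e-02 1.6448e+02] [-29.9   1.6   9.9  98.3   0.  -14.4]
```

servo_tool:
  moves:
    - [0,-7,-2,0]
    - [0,-7,-2,0]
    - [0,-7,-2,0]
    - [0,-7,-2,0]
    - [0,-7,-2,0]

```text
time: 3.67
ee_pos: [0.4507, -0.3292, 0.2122]
tcp_rot: [180.0, -0.0, 164.4]
wrist_force: [0.7, -0.4, 0.1]
opening: 0.0855
grasp_force: 0.0
```

```bash
python3 snap.py w4
python3 - <<'E'
import cv2,numpy as np
a=[cv2.resize(cv2.imread(f'pics/w{i}.png'),(400,300)) for i in(1,2,3,4)]
cv2.imwrite('pics/m.png',np.vstack([np.hstack(a[:2]),np.hstack(a[2:])]))
E
```

```text
3.6667 [ 0.4507 -0.3292  0.2122] [ 1.7998e+02 -1.0000e-02  1.6444e+02] [-36.2   6.4  12.7  96.4   0.  -20.6]
```

View pics/m.png

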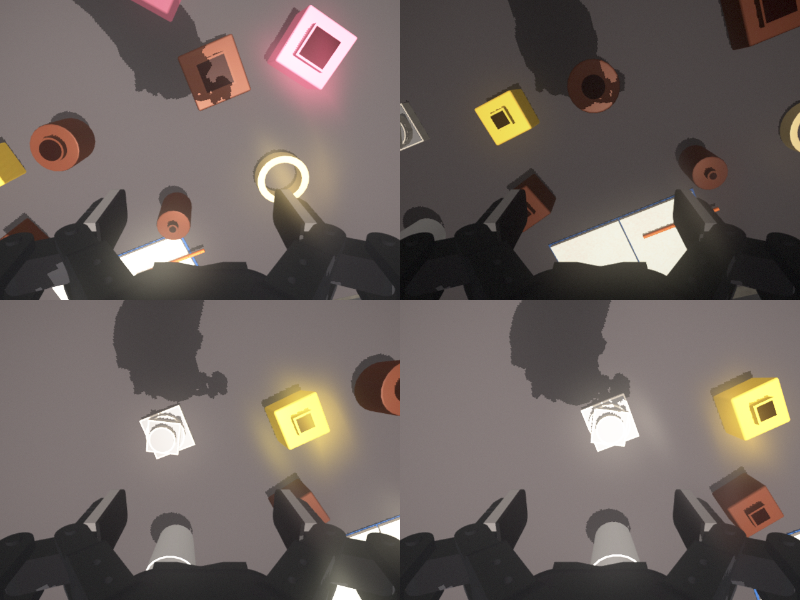

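The montage shows the brown jars in w1 and w2: large square at (430,145) in full-resolution pixels of w1, large round at (385,172) in w2, and small round at (345,450) in w1. The stack is at about (330,870-600=270) in w3 and (335,250) in w4. I'll crop and enlarge.

Run:
```python
import cv2,numpy as np
a=cv2.imread('pics/w3.png')[155:255,215:315] ; b=cv2.imread('pics/w4.png')[150:250,285:385]
f=lambda x:cv2.LUT(cv2.resize(x,(400,400),interpolation=cv2.INTER_CUBIC),(255*(np.arange(256)/255.)**2.5).astype(np.uint8))
cv2.imwrite('pics/st.png',np.hstack([f(a),f(b)]))
```

```text
(no output)
```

View pics/st.png

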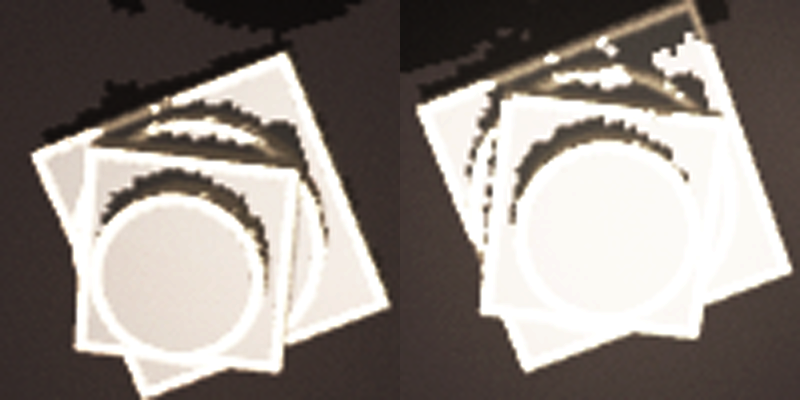

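The crop shows four nested outlines. The small round top is centred at (259.5,223) in w3 and (337.8,208.8) in w4. The small square corners and the large square corners are both readable.

Run:
```python
from h import *
import pickle
E3,E4=[extr('wrist',pickle.load(open(f'pics/w{i}.pkl','rb'))) for i in(3,4)]
o3=np.array([215,155]);o4=np.array([285,150])
A={'rs':[(178,273)],'ss':[(87,150),(299,168),(280,372),(77,348)],'sl':[(33,155),(285,55),(388,305),(142,396)]}
B={'rs':[(211,235)],'ss':[(105,95),(322,115),(298,338),(82,312)],'sl':[(18,105),(290,5),(390,270),(127,372)]}
for k,z in(('rs',.064),('ss',.048),('sl',.016)):
    a=np.array(A[k])/4+o3; b=np.array(B[k])/4+o4
    P=np.array([tri([ray(E3,u),ray(E4,v)])[0] for u,v in zip(a,b)]); print(k,P.mean(0).round(4))
    for E,q in((E3,a),(E4,b)):
        Q=np.array([plane(E,u,z) for u in q]); d=np.roll(Q,-1,0)-Q
        print('  plane',Q.mean(0).round(4),np.linalg.norm(d,axis=1).round(4),(np.degrees(np.arctan2(d[:,1],d[:,0]))%90).round(1))
# jar crops
C={'w1':[(345,145),(270,355),(95,235)],'w2':[(310,145),(490,265),(215,330),(560,30)],'w4':[(560,330)]}
im=[]
for n,l in C.items():
    p=cv2.imread(f'pics/{n}.png')
    p=cv2.copyMakeBorder(p,80,80,80,80,cv2.BORDER_CONSTANT)
    for x,y in l: im.append(cv2.resize(p[y+80-60:y+80+60,x+80-60:x+80+60],(200,200)) ); print(n,x-60,y-60)
im=[cv2.LUT(i,(255*(np.arange(256)/255.)**.6).astype(np.uint8)) for i in im]
cv2.imwrite('pics/j.png',np.vstack([np.hstack(im[:4]),np.hstack(im[4:])]))
```

```text
rs [ 0.4487 -0.3126  0.0639]
  plane [ 0.4479 -0.3125  0.064 ] [0.] [0.]
  plane [ 0.4495 -0.3126  0.064 ] [0.] [0.]
ss [ 0.449  -0.3135  0.046 ]
  plane [ 0.4488 -0.3133  0.048 ] [0.048  0.0487 0.0477 0.0469] [69.6 68.1 67.4 68.4]
  plane [ 0.4485 -0.3137  0.048 ] [0.046  0.049  0.0478 0.0474] [69.2 70.1 67.4 68. ]
sl [ 0.449  -0.3113  0.0148]
  plane [ 0.449  -0.3112  0.016 ] [0.0673 0.0673 0.0679 0.0668] [5.8 6.  5.4 5.4]
  plane [ 0.449  -0.3115  0.016 ] [0.0662 0.0666 0.0675 0.069 ] [4.4 6.9 6.4 5.8]
w1 285 85
w1 210 295
w1 35 175
w2 250 85
w2 430 205
w2 155 270
w2 500 -30
w4 500 270
```

View pics/j.png

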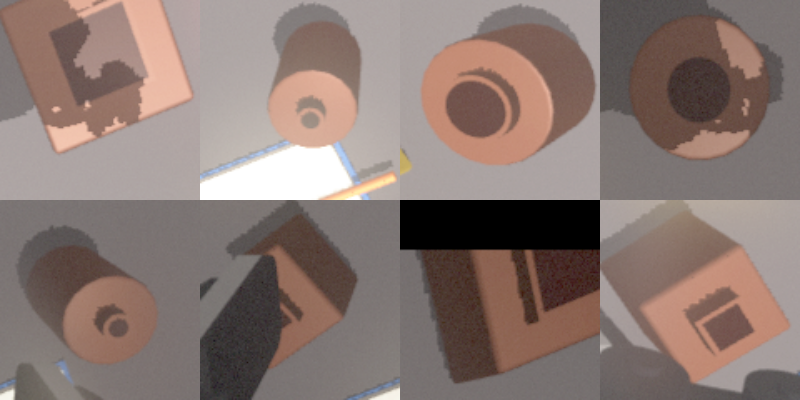

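The jar crops give, in full-resolution pixels:
- **Large square:** mouth (344.4,118) in w1.
- **Small round:** mouth (277,366) in w1 and (501,282) in w2.
- **Large round:** mouth (80,240) in w1 and (310,139) in w2.
- **Small square:** mouth (577,346) in w4.

Shoulder corners are also visible.

Run:
```python
from h import *
import pickle
E={i:extr('wrist',pickle.load(open(f'pics/w{i}.pkl','rb'))) for i in(1,2,4)}
r=lambda *a: [x.round(4) for x in a]
def T(n,i,a,j,b,z): p,e=tri([ray(E[i],a),ray(E[j],b)]); print(n,p.round(4),round(e,4),plane(E[i],a,z).round(4),plane(E[j],b,z).round(4))
T('sqL corner',1,(285+57*.6,85+153*.6),2,(558.8,74.4),.05)
print('sqL mouth',plane(E[1],(344.4,118),.06))
p=plane(E[1],(285+57*.6,85+153*.6),.05);q=plane(E[1],(285+192*.6,85+97*.6),.05);d=q-p;print('edge',np.linalg.norm(d),np.degrees(np.arctan2(d[1],d[0]))%90, 'centre',(p+q)/2+42e-3*np.array([d[1],-d[0],0])/np.linalg.norm(d))
T('rS mouth',1,(277.2,366.4),2,(500.8,281.8),.08); T('rS sh',1,(278.1,360.7),2,(495.7,276.7),.07)
T('rL mouth',1,(80,239.8),2,(310,139),.072); T('rL sh',1,(87.2,235.9),2,(309.4,137.5),.062)
T('sqS corner',4,(614,345),2,(240.8,340.8),.056)
c=np.array([plane(E[4],(500+x*.6,270+y*.6),.056) for x,y in((40,105),(140,45),(190,125),(93,183))]);d=np.roll(c,-1,0)-c
print('sqS',c.mean(0),np.linalg.norm(d,axis=1),np.degrees(np.arctan2(d[:,1],d[:,0]))%90,plane(E[4],(576.8,346.2),.066))
t=extr('top');s=extr('side')
```

```text
sqL corner [0.4757 0.2572 0.0459] 0.0002 [0.475  0.2574 0.05  ] [0.4758 0.2549 0.05  ]
sqL mouth [0.43031841 0.29280349 0.06      ]
edge 0.08043342867386319 6.866114288180796 centre [0.51189357 0.30230723 0.05      ]
rS mouth [0.6424 0.1672 0.0774] 0.0001 [0.6407 0.1679 0.08  ] [0.6412 0.1663 0.08  ]
rS sh [0.6417 0.1671 0.0674] 0.0004 [0.6407 0.1678 0.07  ] [0.6399 0.166  0.07  ]
rL mouth [0.4694 0.0299 0.0722] 0.0004 [0.469  0.0297 0.072 ] [0.4699 0.03   0.072 ]
rL sh [0.4687 0.0295 0.0595] 0.0001 [0.4684 0.0311 0.062 ] [0.4687 0.0295 0.062 ]
sqS corner [ 0.6474 -0.0963  0.054 ] 0.0006 [ 0.645  -0.0976  0.056 ] [ 0.647  -0.0958  0.056 ]
sqS [ 0.62790994 -0.13716708  0.056     ] [0.0607025  0.06093665 0.06103019 0.06250871] [20.87917455 21.6776333  22.3585642  21.37581236] [ 0.6292372  -0.13663217  0.066     ]
```

servo_tool:
  moves:
    - [-0.1,1.75,-4,0]
    - [-0.1,1.75,-8,0]
    - [-0.1,1.75,-12,0]
    - [-0.1,1.75,-14.5,0]
    - [-0.1,1.75,-16.1,0]
    - [-0.1,1.75,-16.1,0]
    - [-0.1,1.75,-16.1,0]
    - [-0.1,1.75,-16.1,0]
  claw: 0

```text
time: 4.38
ee_pos: [0.4502, -0.3128, 0.053]
tcp_rot: [-180.0, 0.1, 164.4]
wrist_force: [1.2, 0.6, -0.3]
opening: 0.0852
grasp_force: 0.0
```

servo_tool:
  moves:
    - [0,0,0,0]
    - [0,0,0,0]
    - [0,0,0,0]
    - [0,0,0,0]
    - [0,0,0,0]
    - [0,0,0,0]
    - [0,0,0,0]
    - [0,0,0,0]
    - [0,0,0,0]
    - [0,0,0,0]
    - [0,0,0,0]
    - [0,0,0,0]
  claw: 1
  force: 25

```text
time: 5.38
ee_pos: [0.4492, -0.3129, 0.051]
tcp_rot: [-180.0, 0.0, 164.4]
wrist_force: [-0.2, 0.1, 0.6]
opening: -0.0005
grasp_force: 0.0
```

Run:
```python
from h import *
a=camera('wrist');s=camera('side');t=camera('top')
s=cv2.resize(s[320:420,270:370],(400,400));t=cv2.resize(t[200:300,430:530],(400,400))
w=cv2.resize(a,(533,400))
cv2.imwrite('pics/c1.png',np.vstack([np.hstack([s,t])])[:,:,::-1]); cv2.imwrite('pics/w5.png',a[:,:,::-1])
```

```text
(no output)
```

View pics/c1.png

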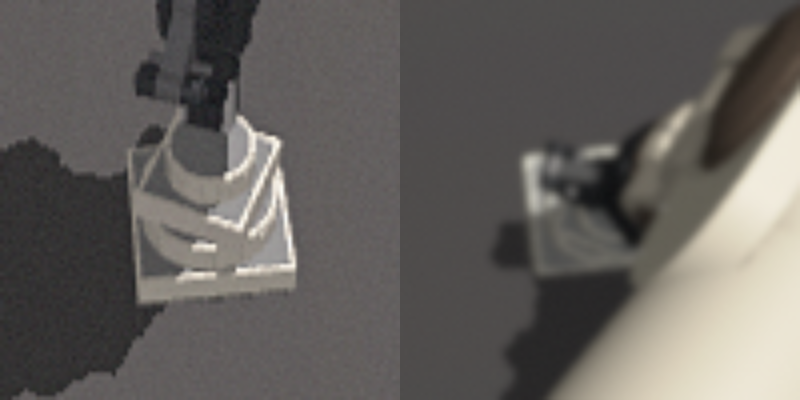

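View pics/w5.png

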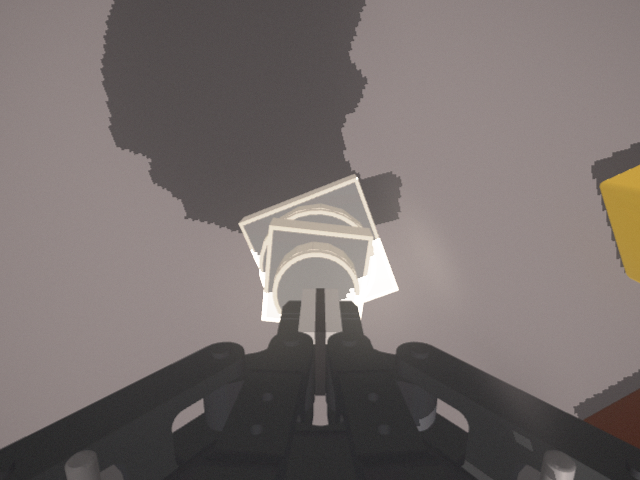

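In the side view the stack is intact and the fingers are shut over the small round cap. In w5 the small round cap is centred near (317,285), with the fingertips at about (320,300) on top of it. I'll check what that means geometrically.

Run:
```python
from h import *
o=get_obs();E=extr('wrist',o);K,R,c=E
def pr(p,E):
    K,R,c=E; v=R.T@(np.array(p)-c); return (K[0]*v[0]/v[2]+K[2],K[1]*v[1]/v[2]+K[3])
print(o['ee_pos'],o['wrist_force'],'TCP px',pr(o['ee_pos'],E),'cap top',[pr((.449+dx,-.3125+dy,.064),E) for dx,dy in((0,0),(-.019,0),(0,.019),(0,-.019))])
S=extr('side');print(pr(o['ee_pos'],S),pr((.449,-.3125,.064),S),pr((.449,-.3125,.048),S))
for z in(.064,.058,.05): print(z,[plane(E,u,z).round(4) for u in((272,285),(359,285),(315,249))])
print([plane(E,u,.016).round(4) for u in((241,223),(357,178),(397,290))],[plane(E,u,.048).round(4) for u in((271,223),(372,236),(262,321))])
```

```text
[ 0.4491883  -0.31284315  0.05099034] [ 0.42923429  0.00784904 -1.1373265 ] TCP px (np.float64(318.00848198491514), np.float64(283.6029109871559)) cap top [(np.float64(318.52997419409496), np.float64(294.4326851306687)), (np.float64(306.3319343005305), np.float64(254.213969773823)), (np.float64(361.11753106329945), np.float64(283.4305589199486)), (np.float64(276.62956019925696), np.float64(305.2572939352647))]
(np.float64(322.65314964969014), np.float64(359.0204365545127)) (np.float64(322.5837612187848), np.float64(354.16700923835657)) (np.float64(322.5338501339108), np.float64(359.9140326850402))
0.064 [array([ 0.4394, -0.3306,  0.064 ]), array([ 0.4495, -0.2946,  0.064 ]), array([ 0.4288, -0.3084,  0.064 ])]
0.058 [array([ 0.4416, -0.332 ,  0.058 ]), array([ 0.452 , -0.2946,  0.058 ]), array([ 0.4305, -0.3089,  0.058 ])]
0.05 [array([ 0.4445, -0.3339,  0.05  ]), array([ 0.4554, -0.2947,  0.05  ]), array([ 0.4329, -0.3097,  0.05  ])]
[array([ 0.4182, -0.3472,  0.016 ]), array([ 0.4117, -0.2814,  0.016 ]), array([ 0.4786, -0.2751,  0.016 ])] [array([ 0.4163, -0.3257,  0.048 ]), array([ 0.4345, -0.2831,  0.048 ]), array([ 0.4618, -0.3447,  0.048 ])]
```

servo_tool:
  moves:
    - [0,0,3,0]
    - [0,0,4,0]
    - [0,0,4,0]
    - [0,0,4,0]

```text
time: 5.87
ee_pos: [0.4497, -0.3132, 0.0915]
tcp_rot: [-180.0, 0.1, 164.4]
wrist_force: [-0.2, -0.4, 0.3]
opening: -0.0001
grasp_force: 0.0
```

```bash
python3 snap.py w6; python3 -c "
from h import *
print(get_obs()['opening'],get_obs()['wrist_force'])"
```

```text
5.8667 [ 0.4497 -0.3132  0.0915] [-1.7996e+02  1.0000e-01  1.6437e+02] [-34.9   3.8  -3.4  82.7  -0.  -19.2]
-0.00010322413332943798 [ 0.51070166  0.22754634 -0.10196333]
```

servo_tool:
  moves:
    - [0,0,0,0]
    - [0,0,0,0]
    - [0,0,0,0]
    - [0,0,0,0]
    - [0,0,0,0]
    - [0,0,0,0]
  claw: 0.38

```text
time: 6.42
ee_pos: [0.4491, -0.3128, 0.0908]
tcp_rot: [180.0, -0.0, 164.4]
wrist_force: [0.1, 0.2, 0.7]
opening: 0.0529
grasp_force: 0.0
```

```bash
python3 snap.py w7
python3 - <<'E'
from h import *
a=[cv2.imread(f'pics/{n}.png')[150:450,120:520] for n in('w6','w7')]
cv2.imwrite('pics/m2.png',np.hstack(a))
c=get_calibration('wrist');T=np.linalg.inv(c['tool_from_camera'])
for s in(0,5,10,13,19):
  print(s,[(T[:3,:3]@[x,0,-s/1e3]+T[:3,3]) @np.array([[1,0,0],[0,1,0],[0,0,1]])  is None or (lambda v:(c['fy']*v[1]/v[2]+c['cy']).round(1))(T[:3,:3]@[x,0,-s/1e3]+T[:3,3]) for x in(.011,0,-.011)])
E
```

```text
6.4167 [ 0.4491 -0.3128  0.0908] [ 1.8000e+02 -1.0000e-02  1.6437e+02] [-34.9   3.9  -3.4  82.8  -0.  -19.2]
0 [np.float64(261.2), np.float64(283.6), np.float64(305.3)]
5 [np.float64(264.9), np.float64(287.8), np.float64(310.0)]
10 [np.float64(268.7), np.float64(292.2), np.float64(314.9)]
13 [np.float64(271.1), np.float64(295.0), np.float64(318.1)]
19 [np.float64(276.2), np.float64(300.9), np.float64(324.6)]
```

View pics/m2.png

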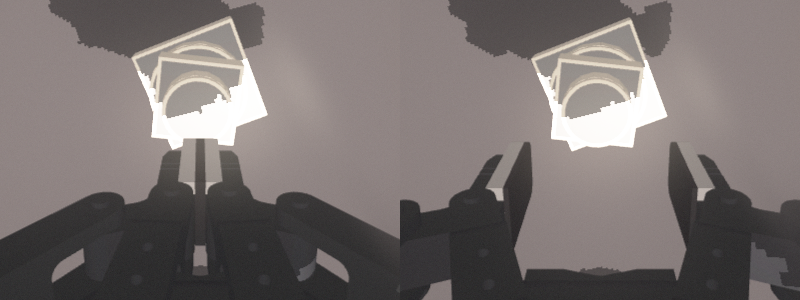

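w6 and w7 show the same tip edge at v≈288, so the tips were not embedded in the cap and the real tips sit well back of the TCP. I'll measure the tip height from the side view.

Run:
```python
from h import *
s=camera('side'); cv2.imwrite('pics/s8.png',cv2.resize(s[310:390,282:362],(560,560),interpolation=cv2.INTER_CUBIC)[:,:,::-1])
def pr(p,E):
    K,R,c=E; v=R.T@(np.array(p)-c); return ((K[0]*v[0]/v[2]+K[2]-282)*7,(K[1]*v[1]/v[2]+K[3]-310)*7)
S=extr('side');o=get_obs();p=o['ee_pos'];d=np.array([np.cos(np.radians(74.4)),np.sin(np.radians(74.4)),0])
ax=np.array([-d[1],d[0],0])
for s in(0,.01,.02,.03): print(s,[np.round(pr(p+k*d*.0265+[0,0,s],S)) for k in(-1,1)])
print(np.round(pr((.449,-.3125,.064),S)))
```

```text
0 [array([254., 331.]), array([315., 154.])]
0.01 [array([254., 304.]), array([315., 128.])]
0.02 [array([254., 276.]), array([316., 100.])]
0.03 [array([254., 249.]), array([316.,  72.])]
[284. 309.]
```

View pics/s8.png

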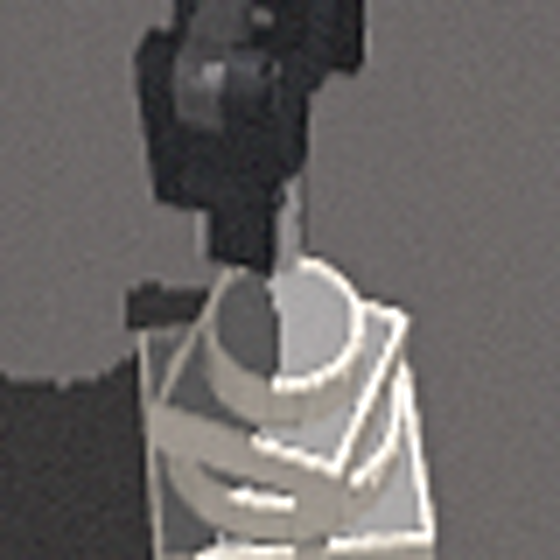

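servo_tool:
  moves:
    - [0,0,0,0]
    - [0,0,0,0]
    - [0,0,0,0]
    - [0,0,-2,0]
    - [0,0,-4,0]
    - [0,0,-4.3,0]
    - [0,0,-4.4,0]
    - [0,0,-4.4,0]
  claw: 1

```text
time: 7.18
ee_pos: [0.4492, -0.3129, 0.0475]
tcp_rot: [-180.0, 0.0, 164.4]
wrist_force: [-0.4, 0.8, -0.3]
opening: 0.0
grasp_force: 0.0
```

servo_tool:
  moves:
    - [0,0,-0.2,0]
    - [0,0,-0.2,0]
    - [0,0,-0.2,0]

```text
time: 7.43
ee_pos: [0.4495, -0.3131, 0.0457]
tcp_rot: [-180.0, 0.1, 164.4]
wrist_force: [0.1, 0.5, -0.4]
opening: 0.0
grasp_force: 0.0
```

servo_tool:
  moves:
    - [0,0,-0.2,0]
    - [0,0,-0.2,0]
    - [0,0,-0.2,0]

```text
time: 7.68
ee_pos: [0.4491, -0.3128, 0.043]
tcp_rot: [180.0, -0.0, 164.4]
wrist_force: [-1.1, 0.4, -0.3]
opening: -0.0005
grasp_force: 0.0
```

servo_tool:
  moves:
    - [0,0,-0.2,0]
    - [0,0,-0.2,0]
    - [0,0,-0.2,0]

```text
time: 7.93
ee_pos: [0.4491, -0.3128, 0.0408]
tcp_rot: [180.0, -0.0, 164.4]
wrist_force: [0.1, -0.0, -0.9]
opening: -0.0002
grasp_force: 0.0
```

servo_tool:
  moves:
    - [0,0,-0.2,0]
    - [0,0,-0.2,0]
    - [0,0,-0.2,0]

```text
time: 8.18
ee_pos: [0.4491, -0.3128, 0.0388]
tcp_rot: [180.0, -0.0, 164.4]
wrist_force: [0.3, 0.1, -1.3]
opening: 0.0
grasp_force: 0.0
```

servo_tool:
  moves:
    - [0,0,-0.2,0]
    - [0,0,-0.2,0]
    - [0,0,-0.2,0]

```text
time: 8.43
ee_pos: [0.4491, -0.3128, 0.0368]
tcp_rot: [180.0, -0.0, 164.4]
wrist_force: [-0.2, -0.3, -0.1]
opening: -0.0001
grasp_force: 0.0
```

```bash
python3 snap.py w9
python3 - <<'E'
from h import *
s=camera('side')[310:390,282:362][:,:,::-1]
cv2.imwrite('pics/m9.png',np.hstack([cv2.imread('pics/w9.png')[150:400,195:445].repeat(1,0),cv2.resize(s,(250,250),interpolation=cv2.INTER_CUBIC)]))
E
```

```text
8.4333 [ 0.4491 -0.3128  0.0368] [ 1.8000e+02 -2.0000e-02  1.6437e+02] [-34.9   4.7  -8.5  76.8  -0.  -19.2]
```

View pics/m9.png

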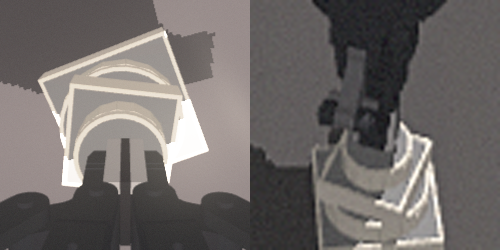

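The tips are still just above the small round cap, which hasn't moved, with their front edge again at v≈288. I'll keep probing down.

servo_tool:
  moves:
    - [0,0,-0.2,0]
    - [0,0,-0.2,0]
    - [0,0,-0.2,0]

```text
time: 8.78
ee_pos: [0.4491, -0.3128, 0.0349]
tcp_rot: [180.0, -0.0, 164.4]
wrist_force: [-0.1, 0.2, -0.8]
opening: 0.0002
grasp_force: 0.0
```

servo_tool:
  moves:
    - [0,0,-0.2,0]
    - [0,0,-0.2,0]
    - [0,0,-0.2,0]

```text
time: 9.03
ee_pos: [0.4494, -0.313, 0.0347]
tcp_rot: [-180.0, 0.1, 164.4]
wrist_force: [-3.4, 2.5, 12.5]
opening: -0.0001
grasp_force: 6.4
```

servo_tool:
  moves:
    - [0,0,-0.2,0]
    - [0,0,-0.2,0]
    - [0,0,-0.2,0]

```text
time: 9.28
ee_pos: [0.4496, -0.3131, 0.0345]
tcp_rot: [-179.9, 0.2, 164.4]
wrist_force: [-8.0, 5.7, 26.2]
opening: 0.0001
grasp_force: 13.2
```

servo_tool:
  moves:
    - [0,0,2,0]
    - [0,0,4,0]
    - [0,0,4,0]

```text
time: 9.53
ee_pos: [0.4506, -0.3138, 0.0749]
tcp_rot: [-179.9, 0.3, 164.4]
wrist_force: [-0.2, -0.2, 0.6]
opening: -0.0002
grasp_force: 0.0
```

servo_tool:
  moves:
    - [0,0,0,0]
    - [0,0,0,0]
    - [0,0,0,0]
    - [0,0,0,0]
    - [0,0,0,0]
    - [0,0,0,0]
    - [0,0,-2,0]
    - [0,0,-4,0]
    - [0,0,-4.6,0]
    - [0,0,-5,0]
    - [0,0,-5,0]
    - [0,0,-5,0]
  claw: 0.38

```text
time: 10.53
ee_pos: [0.4495, -0.313, 0.0217]
tcp_rot: [-180.0, 0.0, 164.4]
wrist_force: [-0.8, -0.0, 0.2]
opening: 0.0525
grasp_force: 0.0
```

servo_tool:
  moves:
    - [0,0,0,0]
    - [0,0,0,0]
    - [0,0,0,0]
    - [0,0,0,0]
    - [0,0,0,0]
    - [0,0,0,0]
  claw: 1
  force: 25

```text
time: 11.03
ee_pos: [0.4498, -0.3132, 0.0223]
tcp_rot: [-180.0, 0.1, 164.4]
wrist_force: [-0.8, 0.7, 6.0]
opening: 0.0365
grasp_force: 25.0
```

servo_tool:
  moves:
    - [0,0,2,0]
    - [0,0,6,0]
    - [0,0,10,0]
    - [19.2,47.95,11,0]
    - [19.2,47.95,11,0]
    - [19.2,47.95,11,0]
    - [19.2,47.95,11,0]
    - [19.2,47.95,11,0]
    - [19.2,47.95,11,0]
    - [19.2,47.95,11,0]
    - [19.2,47.95,11,0]
    - [19.2,47.95,11,0]
    - [19.2,47.95,11,0]
    - [19.2,47.95,11,0]
    - [19.2,47.95,11,0]
    - [19.2,47.95,11,0]
    - [19.2,47.95,11,0]
    - [19.2,47.95,8,0]
    - [19.2,47.95,8,0]
    - [19.2,47.95,8,0]

```text
time: 12.7
ee_pos: [0.6399, 0.1658, 0.0997]
tcp_rot: [-179.9, -0.2, 164.3]
wrist_force: [0.7, 1.0, -0.3]
opening: 0.0365
grasp_force: 25.3
```

```bash
python3 snap.py w10
python3 - <<'E'
from h import *
s=camera('side')[155:245,350:450][:,:,::-1]
cv2.imwrite('pics/m10.png',np.hstack([cv2.imread('pics/w10.png')[130:430,170:470],cv2.resize(s,(333,300),interpolation=cv2.INTER_CUBIC)]))
E
```

```text
12.7 [0.6399 0.1658 0.0997] [-179.89   -0.18  164.34] [14.5 19.9 16.2 86.6 -0.  30.2]
```

View pics/m10.png

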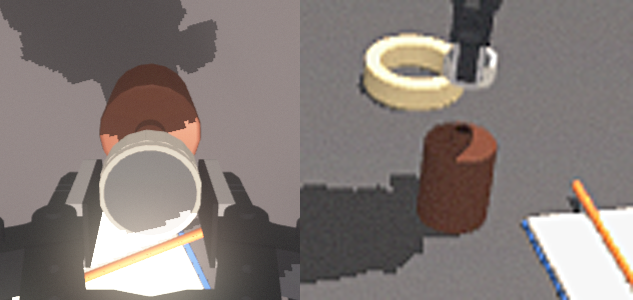

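The small round cap is held level, its top centred at about (322,320) in w10 (y≈205 to 235 by ellipse, horizontally 272 to 372). I'll compute its offset from the jar.

Run:
```python
from h import *
import pickle
o=pickle.load(open('pics/w10.pkl','rb'));E=extr('wrist',o)
for uv in((321,322),(272,322),(371,322),(321,275),(321,366)): print(plane(E,uv,.142).round(4))
```

```text
[0.6381 0.1677 0.142 ]
[0.6333 0.1507 0.142 ]
[0.6429 0.185  0.142 ]
[0.6207 0.1725 0.142 ]
[0.6555 0.1628 0.142 ]
```

servo_tool:
  moves:
    - [0.15,-0.1,-1,0]
    - [0.15,-0.1,-3,0]
    - [0.15,-0.1,-4.5,0]
    - [0.15,-0.1,-5.3,0]
    - [0.15,-0.1,-5.6,0]
    - [0.15,-0.1,-5.6,0]
    - [0.15,-0.1,-5.6,0]

```text
time: 13.38
ee_pos: [0.6431, 0.1656, 0.0459]
tcp_rot: [180.0, 0.1, 164.4]
wrist_force: [0.4, -0.5, 0.1]
opening: 0.0372
grasp_force: 25.3
```

servo_tool:
  moves:
    - [0,0,0,0]
    - [0,0,0,0]
    - [0,0,0,0]
    - [0,0,0,0]
    - [0,0,0,0]
    - [0,0,0,0]
    - [0,0,2,0]
    - [0,0,5,0]
    - [0,0,9,0]
    - [0,0,9,0]
  claw: 0

```text
time: 14.22
ee_pos: [0.645, 0.1663, 0.1433]
tcp_rot: [179.7, 0.5, 164.4]
wrist_force: [1.5, 0.1, 1.9]
opening: 0.0854
grasp_force: 0.0
```

servo_tool:
  moves:
    - [-19.35,-47.95,0,-0.103]
    - [-19.35,-47.95,0,-0.103]
    - [-19.35,-47.95,0,-0.103]
    - [-19.35,-47.95,0,-0.103]
    - [-19.35,-47.95,0,-0.103]
    - [-19.35,-47.95,0,-0.103]
    - [-19.35,-47.95,0,-0.103]
    - [-19.35,-47.95,0,-0.103]
    - [-19.35,-47.95,0,-0.103]
    - [-19.35,-47.95,0,-0.103]
    - [-19.35,-47.95,0,-0.103]
    - [-19.35,-47.95,0,-0.103]
    - [-19.35,-47.95,0,-0.103]
    - [-19.35,-47.95,0,-0.103]
    - [-19.35,-47.95,0,-0.103]
    - [-19.35,-47.95,0,-0.103]
  claw: 0.22

```text
time: 15.55
ee_pos: [0.4494, -0.3134, 0.135]
tcp_rot: [180.0, 0.0, 158.5]
wrist_force: [-0.7, 0.8, -0.3]
opening: 0.0666
grasp_force: 0.0
```

```bash
python3 snap.py w11
python3 - <<'E'
from h import *
s=camera('side')[165:245,350:450][:,:,::-1]
a=cv2.imread('pics/w11.png')[140:300,220:420]
a=cv2.resize(a,(500,400),interpolation=cv2.INTER_CUBIC)
cv2.imwrite('pics/m11.png',np.hstack([cv2.LUT(a,(255*(np.arange(256)/255.)**2.).astype(np.uint8)),cv2.resize(s,(300,400),interpolation=cv2.INTER_CUBIC)]))
E
```

```text
15.55 [ 0.4494 -0.3134  0.135 ] [1.7999e+02 1.0000e-02 1.5847e+02] [-34.9   3.8   1.4  87.6   0.  -13.4]
```

View pics/m11.png

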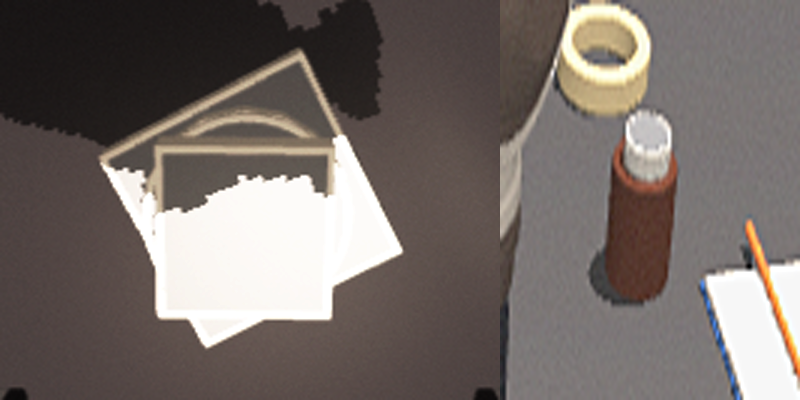

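The first cap sits on its jar's shoulder in the side crop. The small square is lined up with the fingers, with corners in the crop at (157,150), (333,150), (331,318) and (157,318).

Run:
```python
from h import *
import pickle
E=extr('wrist',pickle.load(open('pics/w11.pkl','rb')))
for z,l in((.048,((157,148),(333,148),(331,318),(157,318))),(.016,((103,158),(301,52),(401,250),(207,346)))):
    c=np.array([plane(E,(220+x/2.5,140+y/2.5),z) for x,y in l]);d=np.roll(c,-1,0)-c
    print(c.mean(0),np.linalg.norm(d,axis=1),np.degrees(np.arctan2(d[:,1],d[:,0]))%90)
```

```text
[ 0.44862661 -0.31373582  0.048     ] [0.04646597 0.04760574 0.0482309  0.04761232] [68.48334998 69.14552969 68.47652586 67.02137639]
[ 0.44874165 -0.31117101  0.016     ] [0.06619574 0.06727969 0.0673702  0.06703422] [6.43785389 6.30790921 6.21806675 5.30394384]
```

servo_tool:
  moves:
    - [0,0,-4,0]
    - [0,0,-8,0]
    - [0,0,-11,0]
    - [0,0,-12.2,0]
    - [0,0,-12.7,0]
    - [0,0,-12.7,0]
    - [0,0,-12.7,0]
    - [0,0,-12.7,0]

```text
time: 16.32
ee_pos: [0.4505, -0.3145, 0.0103]
tcp_rot: [-180.0, 0.2, 158.5]
wrist_force: [0.2, -0.1, 0.1]
opening: 0.0667
grasp_force: 0.0
```

servo_tool:
  moves:
    - [0,0,0,0]
    - [0,0,0,0]
    - [0,0,0,0]
    - [0,0,0,0]
    - [0,0,0,0]
    - [0,0,0,0]
    - [0,0,0,0]
  claw: 1

```text
time: 16.9
ee_pos: [0.45, -0.3144, 0.0097]
tcp_rot: [-180.0, 0.1, 158.5]
wrist_force: [-0.2, 0.1, 5.1]
opening: 0.047
grasp_force: 25.2
```

servo_tool:
  moves:
    - [0,0,2,0]
    - [0,0,6,0]
    - [0,0,10,0]
    - [18,17.65,10,0.75]
    - [18,17.65,10,0.75]
    - [18,17.65,10,0.75]
    - [18,17.65,10,0.75]
    - [18,17.65,10,0.75]
    - [18,17.65,10,0.75]
    - [18,17.65,10,0.75]
    - [18,17.65,10,0.75]
    - [18,17.65,8,0.75]
    - [18,17.65,8,0.75]
    - [18,17.65,8,0.75]
    - [18,17.65,8,0.75]

```text
time: 18.15
ee_pos: [0.6287, -0.1382, 0.0889]
tcp_rot: [-180.0, 0.0, -158.7]
wrist_force: [-0.0, -0.3, -0.4]
opening: 0.0475
grasp_force: 26.6
```

```bash
python3 snap.py w12
python3 - <<'E'
from h import *
import pickle
o=pickle.load(open('pics/w12.pkl','rb'));E=extr('wrist',o);im=cv2.imread('pics/w12.png')
zt=.048+o['ee_pos'][2]-.0097
m=im.min(2)>120; 
for t in(90,120,150):
  for c in blobs(im.min(2)>t,1500): print(t,cv2.boundingRect(c),cv2.contourArea(c))
b=brown(im[:,:,::-1].copy())
for c in blobs(b,800): print('br',cv2.boundingRect(c),cv2.approxPolyDP(c,6,True)[:,0].tolist())
print(zt)
E
```

```text
18.15 [ 0.6287 -0.1382  0.0889] [-1.7998e+02  2.0000e-02 -1.5866e+02] [-12.4  17.1  11.6  84.5  -0.  -33.7]
90 (462, 399, 87, 79) 3879.0
90 (126, 394, 52, 86) 2605.5
90 (0, 0, 640, 460) 190596.0
120 (0, 0, 640, 433) 179821.0
150 (245, 244, 154, 183) 21765.5
150 (492, 0, 52, 67) 1509.0
br (262, 189, 118, 54) [[262, 206], [263, 242], [378, 241], [379, 207], [366, 190], [276, 190]]
br (603, 44, 37, 114) [[638, 44], [613, 72], [603, 113], [611, 138], [639, 157]]
0.1272274636352848
```

servo_tool:
  moves:
    - [0,0.1,-1,0]
    - [0,0.1,-3,0]
    - [0,0.1,-4.4,0]
    - [0,0.1,-5,0]
    - [0,0.1,-5.3,0]
    - [0,0.1,-5.3,0]
    - [0,0.1,-5.3,0]

```text
time: 18.78
ee_pos: [0.6296, -0.1365, 0.0358]
tcp_rot: [-180.0, 0.1, -158.6]
wrist_force: [0.1, -0.2, -0.7]
opening: 0.0471
grasp_force: 26.6
```

servo_tool:
  moves:
    - [0,0,0,0]
    - [0,0,0,0]
    - [0,0,0,0]
    - [0,0,0,0]
    - [0,0,0,0]
    - [0,0,0,0]
    - [0,0,2,0]
    - [0,0,5,0]
    - [0,0,9,0]
    - [0,0,9,0]
  claw: 0

```text
time: 19.62
ee_pos: [0.6316, -0.1369, 0.1332]
tcp_rot: [-179.7, 0.5, -158.6]
wrist_force: [1.2, 0.1, 1.9]
opening: 0.0853
grasp_force: 0.0
```

servo_tool:
  moves:
    - [-18,-17.6,0,-0.27]
    - [-18,-17.6,0,-0.27]
    - [-18,-17.6,0,-0.27]
    - [-18,-17.6,0,-0.27]
    - [-18,-17.6,0,-0.27]
    - [-18,-17.6,0,-0.27]
    - [-18,-17.6,0,-0.27]
    - [-18,-17.6,0,-0.27]
    - [-18,-17.6,0,-0.27]
    - [-18,-17.6,0,-0.27]
    - [-18,-17.6,0,-0.27]
  claw: 0.14

```text
time: 20.53
ee_pos: [0.4501, -0.3114, 0.1248]
tcp_rot: [180.0, 0.0, -173.9]
wrist_force: [0.6, -0.1, 0.7]
opening: 0.0735
grasp_force: 0.0
```

```bash
python3 snap.py w13
python3 - <<'E'
from h import *
s=camera('side')[262:322,370:450][:,:,::-1]
a=cv2.imread('pics/w13.png')[130:290,220:420]
a=cv2.resize(a,(500,400),interpolation=cv2.INTER_CUBIC)
cv2.imwrite('pics/m13.png',np.hstack([cv2.LUT(a,(255*(np.arange(256)/255.)**2.).astype(np.uint8)),cv2.resize(s,(300,400),interpolation=cv2.INTER_CUBIC)]))
E
```

```text
20.5333 [ 0.4501 -0.3114  0.1248] [ 179.99    0.   -173.92] [-34.7   3.7   0.2  86.5   0.  -40.8]
```

View pics/m13.png

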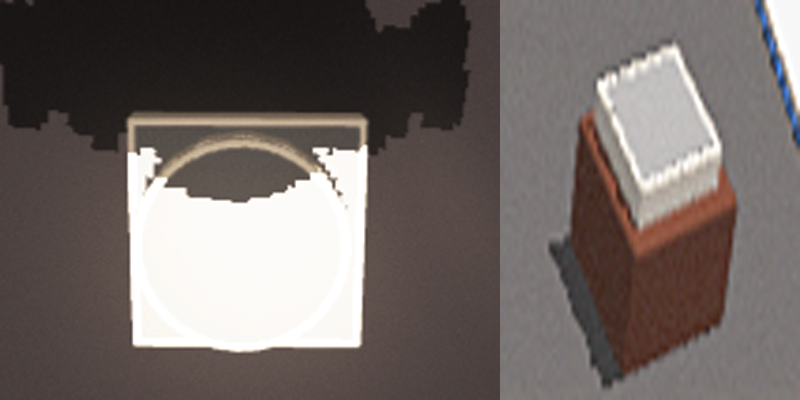

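The small square cap sits flat on its shoulder. The large round cap is centred at (318,228) in w13 and the large square lies square with the fingers.

Run:
```python
from h import *
import pickle
E=extr('wrist',pickle.load(open('pics/w13.pkl','rb')))
P=lambda x,y,z:plane(E,(220+x/2.5,130+y/2.5),z).round(4)
print(P(245,245,.032),P(137,245,.032),P(353,245,.032),P(245,141,.032),P(245,350,.032))
print([P(*q,.016) for q in((130,120),(365,120),(361,346),(134,346))],np.mean([P(*q,.016) for q in((130,120),(365,120),(361,346),(134,346))],0))
```

```text
[ 0.4473 -0.312   0.032 ] [ 0.4504 -0.3416  0.032 ] [ 0.4441 -0.2824  0.032 ] [ 0.4187 -0.315   0.032 ] [ 0.4779 -0.3087  0.032 ]
[array([ 0.4186, -0.3477,  0.016 ]), array([ 0.4115, -0.2818,  0.016 ]), array([ 0.4788, -0.2736,  0.016 ]), array([ 0.486 , -0.3415,  0.016 ])] [ 0.448725 -0.31115   0.016   ]
```

servo_tool:
  moves:
    - [-0.05,0,-4,0]
    - [-0.05,0,-8,0]
    - [-0.05,0,-11,0]
    - [-0.05,0,-12.8,0]
    - [-0.05,0,-13.4,0]
    - [-0.05,0,-13.7,0]
    - [-0.05,0,-13.7,0]
    - [-0.05,0,-13.7,0]

```text
time: 21.3
ee_pos: [0.4497, -0.3128, -0.0104]
tcp_rot: [-179.9, 0.1, -174.0]
wrist_force: [0.7, -0.4, 0.3]
opening: 0.0735
grasp_force: 0.0
```

servo_tool:
  moves:
    - [0,0,0,0]
    - [0,0,0,0]
    - [0,0,0,0]
    - [0,0,0,0]
    - [0,0,0,0]
    - [0,0,0,0]
  claw: 1

```text
time: 21.8
ee_pos: [0.4497, -0.3129, -0.01]
tcp_rot: [-179.9, 0.1, -174.0]
wrist_force: [0.2, 1.3, 5.7]
opening: 0.0589
grasp_force: 25.9
```

servo_tool:
  moves:
    - [0,0,2,0]
    - [0,0,6,0]
    - [0,0,10,0]
    - [2.05,34.2,11,0]
    - [2.05,34.2,11,0]
    - [2.05,34.2,11,0]
    - [2.05,34.2,11,0]
    - [2.05,34.2,11,0]
    - [2.05,34.2,11,0]
    - [2.05,34.2,11,0]
    - [2.05,34.2,11,0]
    - [2.05,34.2,11,0]
    - [2.05,34.2,11,0]
    - [2.05,34.2,8,0]
    - [2.05,34.2,8,0]
    - [2.05,34.2,8,0]

```text
time: 23.13
ee_pos: [0.4682, 0.0287, 0.0675]
tcp_rot: [-180.0, -0.1, -174.1]
wrist_force: [0.3, -0.4, 0.9]
opening: 0.0588
grasp_force: 27.4
```

```bash
python3 snap.py w14
python3 - <<'E'
from h import *
import pickle
o=pickle.load(open('pics/w14.pkl','rb'));E=extr('wrist',o);im=cv2.imread('pics/w14.png')
zt=.032+o['ee_pos'][2]+.010
for c in blobs(im.min(2)>200,1500): print(cv2.boundingRect(c),cv2.contourArea(c))
for c in blobs(brown(im[:,:,::-1].copy()),800): print('br',cv2.boundingRect(c))
g=cv2.cvtColor(im,cv2.COLOR_BGR2GRAY);print(g[300:440:6,319].tolist()); print(zt,plane(E,(319,320),zt))
E
```

```text
23.1333 [0.4682 0.0287 0.0675] [-1.7999e+02 -1.3000e-01 -1.7409e+02] [  3.5  -6.5 -16.1  80.5  -0.   -2.4]
(241, 337, 157, 56) 4678.5
br (472, 450, 47, 30)
br (242, 186, 154, 96)
[133, 133, 134, 134, 135, 136, 136, 138, 137, 136, 240, 238, 238, 236, 235, 255, 136, 136, 136, 132, 132, 74, 57, 56]
0.10952070204331697 [0.46557015 0.0291299  0.1095207 ]
```

servo_tool:
  moves:
    - [0,0,-1,0]
    - [0,0,-2.2,0]
    - [0,0,-2.8,0]
    - [0,0,-3.1,0]
    - [0,0,-3.1,0]
    - [0,0,-3.1,0]

```text
time: 23.68
ee_pos: [0.4691, 0.0296, 0.0368]
tcp_rot: [180.0, -0.0, -174.0]
wrist_force: [-0.3, 0.1, -0.8]
opening: 0.0586
grasp_force: 27.4
```

servo_tool:
  moves:
    - [0,0,0,0]
    - [0,0,0,0]
    - [0,0,0,0]
    - [0,0,0,0]
    - [0,0,0,0]
    - [0,0,0,0]
    - [0,0,2,0]
    - [0,0,5,0]
    - [0,0,9,0]
    - [0,0,9,0]
  claw: 0

```text
time: 24.52
ee_pos: [0.4717, 0.0298, 0.1339]
tcp_rot: [-180.0, 0.5, -174.0]
wrist_force: [1.1, 0.1, 1.3]
opening: 0.0854
grasp_force: 0.0
```

servo_tool:
  moves:
    - [-2.05,-34.1,0,0]
    - [-2.05,-34.1,0,0]
    - [-2.05,-34.1,0,0]
    - [-2.05,-34.1,0,0]
    - [-2.05,-34.1,0,0]
    - [-2.05,-34.1,0,0]
    - [-2.05,-34.1,0,0]
    - [-2.05,-34.1,0,0]
    - [-2.05,-34.1,0,0]
    - [-2.05,-34.1,0,0]
    - [-2.05,-34.1,0,0]
    - [-2.05,-34.1,0,0]
  claw: 0.07

```text
time: 25.52
ee_pos: [0.4488, -0.3103, 0.127]
tcp_rot: [180.0, -0.0, -174.0]
wrist_force: [0.6, 0.3, -0.3]
opening: 0.0794
grasp_force: 0.0
```

```bash
python3 snap.py w15
python3 - <<'E'
from h import *
import pickle
o=pickle.load(open('pics/w15.pkl','rb'));E=extr('wrist',o);im=cv2.imread('pics/w15.png')
c=max(blobs(im[:330].min(2)>165,800),key=cv2.contourArea)
r=cv2.minAreaRect(c);b=cv2.boxPoints(r);P=np.array([plane(E,u,.016) for u in b]);d=np.roll(P,-1,0)-P
print(r,P.round(4),P.mean(0),np.linalg.norm(d,axis=1),np.degrees(np.arctan2(d[:,1],d[:,0]))%90)
for t in(120,200,240): print(t,[cv2.boundingRect(c) for c in blobs(im[:330].min(2)>t,800)])
E
```

```text
25.5167 [ 0.4488 -0.3103  0.127 ] [ 179.98   -0.   -173.99] [-34.7   3.5   0.2  86.7   0.  -40.7]
((316.5, 224.0), (90.0, 95.0), 90.0) [[ 0.4185 -0.3489  0.016 ]
 [ 0.4114 -0.2817  0.016 ]
 [ 0.4788 -0.2724  0.016 ]
 [ 0.4863 -0.3441  0.016 ]] [ 0.44871991 -0.31175687  0.016     ] [0.06757596 0.06802026 0.07204586 0.06802411] [6.03045195 7.78366302 6.02547348 4.0179435 ]
120 [(556, 267, 84, 63), (224, 175, 211, 142)]
200 [(269, 187, 96, 82)]
240 [(270, 188, 95, 81)]
```

Cap at (.4487,-.3117), undisturbed.

servo_tool:
  moves:
    - [0,-0.05,-4,0]
    - [0,-0.05,-8,0]
    - [0,-0.05,-11.5,0]
    - [0,-0.05,-14,0]
    - [0,-0.05,-15,0]
    - [0,-0.05,-15.5,0]
    - [0,-0.05,-15.5,0]
    - [0,-0.05,-15.5,0]

```text
time: 26.23
ee_pos: [0.4498, -0.3121, -0.0262]
tcp_rot: [-179.9, 0.1, -174.0]
wrist_force: [0.8, 0.2, 0.7]
opening: 0.0795
grasp_force: 0.0
```

servo_tool:
  moves:
    - [0,0,0,0]
    - [0,0,0,0]
    - [0,0,0,0]
    - [0,0,0,0]
    - [0,0,0,0]
    - [0,0,0,0]
  claw: 1

```text
time: 26.73
ee_pos: [0.4499, -0.3124, -0.0257]
tcp_rot: [-179.9, 0.2, -174.0]
wrist_force: [0.2, 2.7, 5.4]
opening: 0.067
grasp_force: 27.3
```

servo_tool:
  moves:
    - [0,0,2,0]
    - [0,0,6,0]
    - [0,0,10,0]
    - [0,0,13,0]
    - [-1.9,60.4,13,0]
    - [-1.9,60.4,13,0]
    - [-1.9,60.4,13,0]
    - [-1.9,60.4,13,0]
    - [-1.9,60.4,13,0]
    - [-1.9,60.4,13,0]
    - [-1.9,60.4,13,0]
    - [-1.9,60.4,13,0]
    - [-1.9,60.4,13,0]
    - [-1.9,60.4,13,0]
    - [-1.9,60.4,13,0]
    - [-1.9,60.4,13,0]
    - [-1.9,60.4,13,0]
    - [-1.9,60.4,13,0]
    - [-1.9,60.4,13,0]
    - [-1.9,60.4,13,0]

```text
time: 28.4
ee_pos: [0.4295, 0.2963, 0.1029]
tcp_rot: [179.9, 0.1, -173.8]
wrist_force: [0.4, -0.7, -0.3]
opening: 0.0669
grasp_force: 29.2
```

servo_tool:
  moves:
    - [0,0,-3,0]
    - [0,0,-4,0]
    - [0,0,-4,0]
    - [0,0,-4,0]
    - [0,0,-4,0]

```text
time: 28.82
ee_pos: [0.4302, 0.2919, 0.0634]
tcp_rot: [180.0, 0.1, -174.1]
wrist_force: [0.2, 0.5, 0.3]
opening: 0.0673
grasp_force: 29.2
```

```bash
python3 snap.py w16
python3 - <<'E'
from h import *
import pickle
o=pickle.load(open('pics/w16.pkl','rb'));E=extr('wrist',o);im=cv2.imread('pics/w16.png')
def pr(p):
    K,R,c=E; v=R.T@(np.array(p)-c); return (K[0]*v[0]/v[2]+K[2],K[1]*v[1]/v[2]+K[3])
for c in blobs(brown(im[:,:,::-1].copy()),800): print('br',cv2.boundingRect(c),cv2.approxPolyDP(c,5,True)[:,0].tolist())
for c in blobs(im.min(2)>200,1500): print(cv2.boundingRect(c))
a=np.radians(6.5)
for sx,sy in((-1,-1),(-1,1)):
    x,y=.042*sx,.042*sy; print('pred corner',np.round(pr((.4295+x*np.cos(a)-y*np.sin(a),.2925+x*np.sin(a)+y*np.cos(a),.05))))
E
```

```text
28.8167 [0.4302 0.2919 0.0634] [ 1.7997e+02  7.0000e-02 -1.7408e+02] [ 34.2   0.3 -10.1  79.5  -0.   28.2]
br (470, 337, 146, 82) [[470, 339], [496, 392], [531, 417], [534, 411], [540, 418], [555, 410], [578, 414], [580, 403], [615, 398], [563, 360], [546, 380], [521, 385]]
br (574, 265, 66, 105) [[636, 265], [629, 269], [632, 296], [620, 315], [583, 321], [574, 333], [598, 369], [639, 345]]
br (232, 176, 174, 45) [[232, 193], [238, 220], [404, 220], [404, 188], [386, 176], [252, 177]]
(229, 333, 183, 69)
(493, 202, 147, 181)
pred corner [228. 188.]
pred corner [408. 186.]
```

servo_tool:
  moves:
    - [0,0,-1,0]
    - [0,0,-2.4,0]
    - [0,0,-3.2,0]
    - [0,0,-3.6,0]
    - [0,0,-3.6,0]
    - [0,0,-3.6,0]

```text
time: 29.37
ee_pos: [0.4297, 0.2922, 0.0262]
tcp_rot: [180.0, 0.0, -174.0]
wrist_force: [-0.2, -0.3, -0.4]
opening: 0.0672
grasp_force: 29.2
```

servo_tool:
  moves:
    - [0,0,0,0]
    - [0,0,0,0]
    - [0,0,0,0]
    - [0,0,0,0]
    - [0,0,0,0]
    - [0,0,0,0]
    - [0,0,2,0]
    - [0,0,5,0]
    - [0,0,9,0]
    - [-2,-4,13,0]
    - [-4,-8,17,0]
    - [-4,-8,17,0]
    - [-4,-8,17,0]
    - [-4,-8,17,0]
  claw: 0

```text
time: 30.53
ee_pos: [0.3902, 0.2118, 0.198]
tcp_rot: [179.9, 0.2, -174.1]
wrist_force: [0.7, 0.3, 0.0]
opening: 0.0853
grasp_force: 0.0
```

```bash
python3 snap.py w17
python3 - <<'E'
from h import *
s=camera('side')[130:350,260:480][:,:,::-1]
a=cv2.imread('pics/w17.png')
cv2.imwrite('pics/fin.png',np.hstack([cv2.resize(s,(480,480),interpolation=cv2.INTER_CUBIC),cv2.resize(a,(320,480))]))
E
```

```text
30.5333 [0.3902 0.2118 0.198 ] [ 179.91    0.22 -174.11] [28.5 -9.8 -4.6 94.9  0.  22.6]
```

View pics/fin.png

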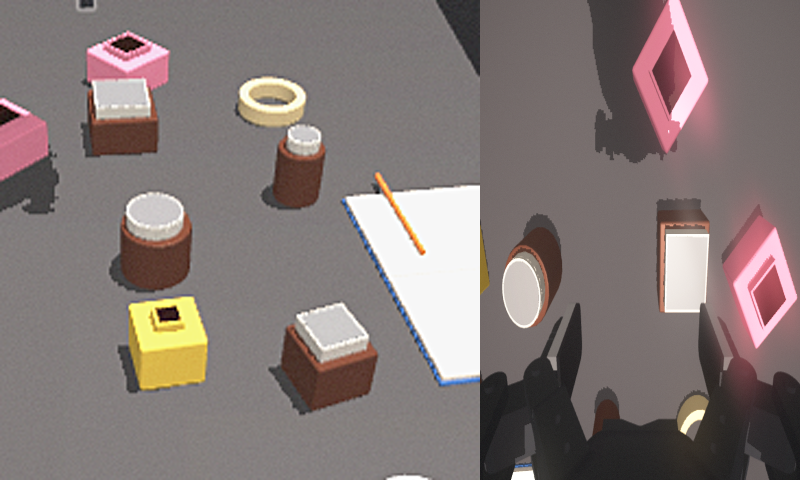

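All four caps sit flat on their own jars: in the side crop, large square (122,98), large round (155,215), small round (304,138) and small square (332,330). The tape is where it was, at (272,100).

```bash
python3 -c "
from workcell import *
print(job_done())"
```

```text
the job is handed in; nothing more can be done
None
```

All four caps are on their matching jars, rims flat on the shoulders; the arm never touched the beaker or the tape, and I handed the job in at about 31 s of robot time (limit 115 s).

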